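Snug the glue press on the oak drawer front

ROBOT

A 6-joint arm with a two-finger parallel gripper is mounted at the origin on the work surface. World frame = base frame: x ahead of the robot, y to its left, z up, the work surface at z = 0. Lengths are in m, angles in rad, forces in N, time in s.
With the tool pointing down it reaches from about 0.375 to 0.9 m from the base axis. Payload 3.1 kg.
Tool frame: the origin (TCP) lies on the centre line of the jaws, within the pads' length; the fingertips stand 14 mm ahead of it and the grasp point (between the pads) lies 5 mm behind it; z points along the fingers, y is the line along which they close (so a half turn about z gives the same grasp; the last joint's range is limited). The gripper opens to 87 mm and grips with 3 to 60 N. Pads are 19 mm wide; open, the fingers measure 117 mm over their backs; the gripper's body (75 mm by 190 mm) begins 51 mm behind the grasp point.
Start: joints at [1.048, 0.527, 1.433, -0, 1.181, -0.178], TCP at [0.211, 0.588, 0.237] pointing down, gripper open.
Joint ranges: [-3.08, 3.08], [-0.75, 2.2], [0.22, 2.44], [-1.43, 4.57], [0, 2.65], [-2.85, 2.85]. Speed limits (rad/s): [2.79, 2.79, 3.14, 3.14, 3.14, 3.14].

INTERFACE

Orientations are given as a unit quaternion [x, y, z, w].
In Python, from rig import robot gives the robot as it stands.
- The arm moves only by the tool move_arm, never from a script. Its argument "commands" is a list of rows, each an object with "hand": the finger opening in cm, from 0 to 8.7; "travel": the shift along the tool's x, y, z in cm, a list of three; "twist": the turn, a rotation vector about the tool's x, y, z in degrees, a list of three. In form: [{"hand": hand, "travel": [dx, dy, dz], "twist": [wx, wy, wz]}, ...]. A call has 1 to 5 rows; each row shifts and turns the commanded pose from where the row before left it, along the tool's axes as they then stand; what a row does not reach is not made up. A row lasts 1/12 s, in which the tool goes at most 41.7 mm and 7.16 degrees, less where a joint would pass 70% of its speed; a pose out of reach is approached as far as the arm can. A call is refused whole if a number of a shift passes 4.17 or a number of a turn 7.16, either way. A call with a gripper value outside its range is refused whole. The fingers move at their own pace and stop on an object; "force" is the grip in N (left out, the last holds). Time passes only in rows, so rows that do not move let the fingers close. It gives the time, the measured TCP pose, the force, the opening and the grip force at its end, in the units of the state.
- robot.get_obs(): the state, without advancing time (a new reading comes with each control period).
- robot.camera(name): name is "scene" or "top"; returns a dict with "frame" (420x560x3 uint8, red, green, blue), "fov_y" (degrees; the focal length in pixels is half the picture's height over the tangent of half this angle, whatever the lens; pixels are square), "cx", "cy" (the principal point, pixels), "extrinsics" (4x4, takes a point from camera to world coordinates). Camera axes: x right, y down, z forward; pixel columns grow to the right and rows downward; lengths in m; the calibration is good to about 2 mm. A picture is of the moment at which its call begins. There is no depth.
- robot.hand_in(): hands the job in; it is judged then, once.
The state is a dict: "time": time; "q": joint angles; "joint_velocities": joint speeds; "joint_torque": joint torques, N m; "position": TCP position; "tool_rot": TCP orientation; "ft_force": force on the tool from outside, world axes, zero at the start; "moment": the same for the moment, N m; "grip_width": finger opening in m; "grip_force": force on a finger pad.
Only numpy, scipy, OpenCV 4.12 (cv2) and the standard library are available. Lean on these libraries where they do the work, as an engineer would, in place of code of your own. Each camera call takes 0.05 s, during which the arm holds its last target. There are 200 camera calls.

TASK

The batten on the oak drawer front has fresh glue, and its screw press still stands open. Turn the red-knobbed crank of that press clockwise (seen from above) until the pad meets the oak, then snug it by feel, firm but not forced, and let go so that it stays clamped. Don't shift the oak, and leave the other press, over the green panel, as it is.

Things in the scene. Friction and masses are not known exactly. Their poses are not given: they have to be found in the camera images.
- knob_grip (a point): Red crank knob (24 mm dia, 48 tall, spins on pin) of the blue press over the oak; point 21 mm below its top. Brass arm's top: 29 mm below the point. Knob circles at one height, 212 mm up, radius 70 mm, about the vertical axis through pad, where the 16 mm spindle stands. Clockwise from above closes. Push while moving: 5 N free, 7 least snug, 9-12 good, 18 too tight; 4 N less at rest.
- pad: That press's round black pad, 44 mm dia, at the foot of the spindle; origin at the centre of its underside. It sinks 5 mm per radian of crank and starts 5 to 10 mm above the batten. After contact 0.2 rad more is barely snug, 0.3 to 0.6 good, 0.9 too tight (the pad is cushioned, the push rises steadily). The screw stays where it is when let go.
- oak_panel: Loose oak drawer front on the press's anvil, underside 45 mm above the worktop: 110 x 190 x 18 mm (its x, y, z) with a paler batten, 46 mm wide and 14 thick, along y on its top, on which the pad presses (32 mm thick there). Origin at the centre of its underside.
- spare_knob_grip (a point): The red crank knob of the second, identical blue press, which stands over a plain green-painted panel: not to be turned. The point is where knob_grip is on the first.

How it is judged:
By the outcome, as a careful person would: the job done as asked, in the order asked, and still so for the second after the job is handed in, with the robot touching nothing.
It also fails if it takes over 48 s, if anything falls off the work surface, if the arm or the gripper's body presses on something with over 40 N, if the wrist force passes 120 N, or if a joint passes its speed limit or range.

## Working session

There is one attempt and no reset: what is moved stays moved. The work goes in short steps, Python scripts to look and compute and a tool call to move; the robot and the scene stay as the last step left them, time stands still between calls to the robot, and variables do not carry over. Pictures are saved under pics/ and viewed, at most 10 in all, crops included, and the job is handed in when it is done.

Besides the shell and the picture viewer there is one more tool, called after ">>>" by a JSON object that holds its "api" and its "payload", one argument or row to a line. move_arm: Moves the arm, as the interface text tells. Its arguments: {"type":"object","properties":{"commands":{"type":"array"},"force":{"type":"number"}},"required":["commands"]}

```bash
mkdir -p pics; python3 - <<'E'
from rig import robot
import cv2,numpy as np,pickle
d={}
for n in("scene","top"):
    c=robot.camera(n);d[n]=c
    cv2.imwrite(f"pics/{n}0.png",c["frame"][:,:,::-1]);print(n,c["fov_y"],c["cx"],c["cy"],np.round(c["extrinsics"],4).tolist(),[k for k in c])
pickle.dump(d,open("c0.pkl","wb"))
print(robot.get_obs())
E
```

```text
scene 57.97000308072704 276.8095649851293 218.04265467881703 [[0.8032, 0.408, -0.4341, 0.8217], [0.5955, -0.5295, 0.6042, -0.4125], [0.0166, -0.7438, -0.6682, 0.6239], [0.0, 0.0, 0.0, 1.0]] ['frame', 'fov_y', 'cx', 'cy', 'extrinsics']
top 48.91019798621828 278.36576729332415 210.59782197739324 [[0.0282, -0.9982, 0.0534, 0.4568], [-0.9995, -0.0275, 0.0135, 0.0182], [-0.012, -0.0537, -0.9985, 1.2222], [0.0, 0.0, 0.0, 1.0]] ['frame', 'fov_y', 'cx', 'cy', 'extrinsics']
{'time': 0.1, 'q': array([ 1.04750250e+00,  5.28390013e-01,  1.43380553e+00,  2.05089848e-05,
        1.18139473e+00, -1.78517272e-01]), 'joint_velocities': array([ 0.00067702, -0.00139905, -0.00306924, -0.00027943, -0.00275332,
        0.00041193]), 'joint_torque': array([-2.92110008e-04, -4.40984774e+01, -1.77150339e+01,  6.34546462e-02,
        5.33878268e-02, -1.80129950e-05]), 'position': array([0.21088981, 0.58765764, 0.23564916]), 'tool_rot': array([ 1.71539471e-01,  9.85176742e-01, -9.34684583e-04, -3.52244287e-04]), 'ft_force': array([-0.33816549, -0.72069305,  0.51668553]), 'moment': array([-0.0402312 , -0.00934278,  0.01417963]), 'grip_force': 0.0, 'grip_width': 0.08703726196403343}
```

View pics/scene0.png

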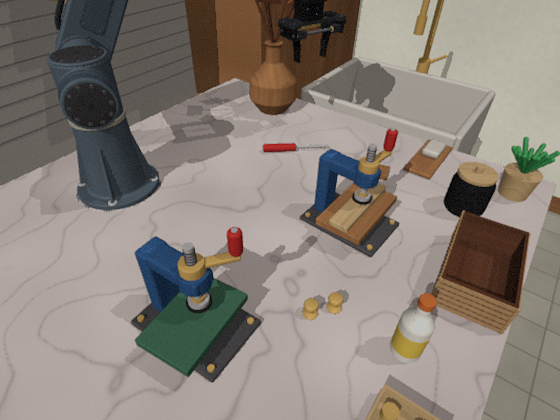

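View pics/top0.png

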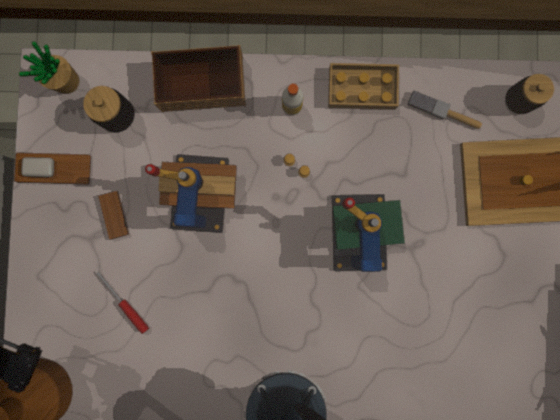

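```bash
cat > h.py <<'E'
import numpy as np,cv2
def ray(c,u,v):
    f=c["frame"].shape[0]/2/np.tan(np.radians(c["fov_y"]/2));E=c["extrinsics"]
    d=E[:3,:3]@np.array([(u-c["cx"])/f,(v-c["cy"])/f,1.]);return E[:3,3],d
def atz(c,u,v,z):
    o,d=ray(c,u,v);return o+d*(z-o[2])/d[2]
def proj(c,P):
    f=c["frame"].shape[0]/2/np.tan(np.radians(c["fov_y"]/2));E=c["extrinsics"]
    p=E[:3,:3].T@(np.array(P)-E[:3,3]);return p[:2]/p[2]*f+[c["cx"],c["cy"]]
def tri(c1,p1,c2,p2):
    A=0;b=0
    for c,p in((c1,p1),(c2,p2)):
        o,d=ray(c,*p);d=d/np.linalg.norm(d);M=np.eye(3)-np.outer(d,d);A=A+M;b=b+M@o
    return np.linalg.solve(A,b)
def red(c,box):
    x0,y0,x1,y1=box;h=cv2.cvtColor(c["frame"],cv2.COLOR_RGB2HSV)[y0:y1,x0:x1].astype(int)
    m=(((h[...,0]<5)|(h[...,0]>172))&(h[...,1]>150)&(h[...,2]>60)).astype(np.uint8)
    n,l,s,ce=cv2.connectedComponentsWithStats(m);i=1+np.argmax(s[1:,4]);return ce[i]+[x0,y0],s[i]+[x0,y0,0,0,0]
E
python3 - <<'E'
import pickle,cv2,numpy as np
from h import *
d=pickle.load(open("c0.pkl","rb"));S,T=d["scene"],d["top"]
a,sa=red(S,(375,120,405,160));b,sb=red(T,(140,160,165,180));print(a,sa,b,sb,tri(S,a,T,b),atz(S,*a,.209),atz(T,*b,.215))
k=lambda c,x,y,w,h:cv2.resize(c["frame"][y:y+h,x:x+w,::-1],None,fx=5,fy=5,interpolation=cv2.INTER_CUBIC)
cv2.imwrite("pics/cs.png",k(S,290,115,130,110)); cv2.imwrite("pics/ct.png",k(T,135,145,120,100))
E
```

```text
[390.0531401  139.78743961] [384 129  14  22 207] [153.15873016 169.80952381] [146 165  13   9  63] [0.59448235 0.31201551 0.20917749] [0.59502947 0.31303629 0.209     ] [0.59291193 0.30991663 0.215     ]
```

View pics/cs.png

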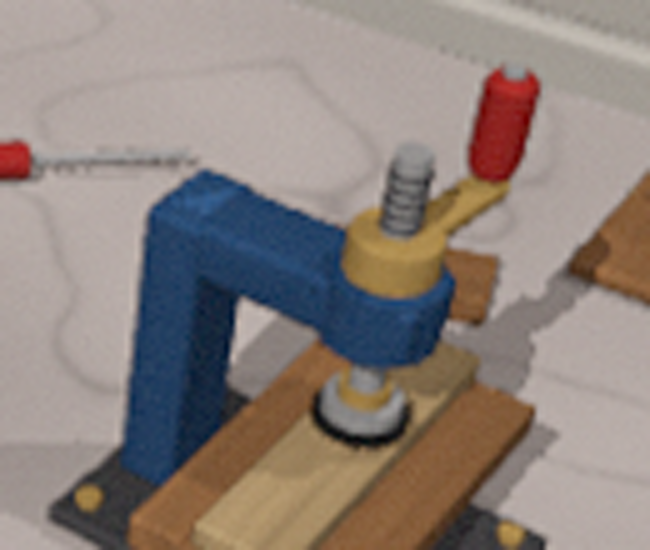

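View pics/ct.png

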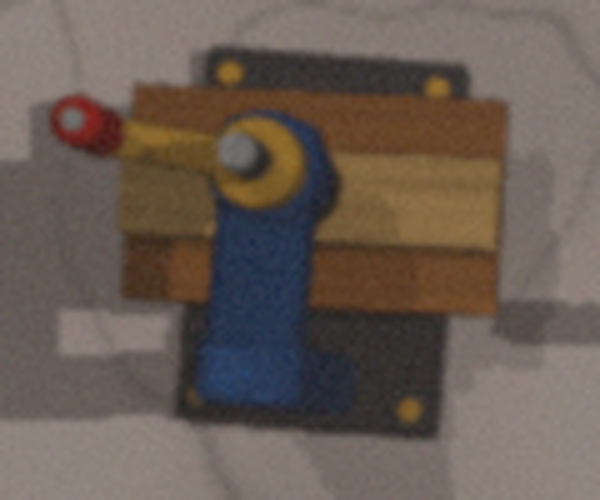

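```bash
python3 - <<'E'
import pickle,numpy as np
from h import *
d=pickle.load(open("c0.pkl","rb"));S,T=d["scene"],d["top"]
k=np.array([.5942,.3120])
for n,s,t in(("spindle top",(415,152),(236,148)),("collar centre top",(395,232),(258,160))):
    P=tri(S,np.array(s)/5+[290,115],T,np.array(t)/5+[135,145]);print(n,P)
    v=k-P[:2];print(np.linalg.norm(v),np.degrees(np.arctan2(v[1],v[0])))
# collar (top view) and pad (scene view): pad underside ~0.0845
print(atz(S,*(np.array((362,413))/5+[290,115]),.088))
# knob top pins
P=tri(S,np.array((516,70))/5+[290,115],T,np.array((74,120))/5+[135,145]);print("pin",P)
E
```

```text
spindle top [0.58399797 0.24402948 0.22370008]
0.06873189401169782 81.46391655800637
collar centre top [0.58347826 0.24230009 0.18602945]
0.07051973461096682 81.25490088880954
[0.58579704 0.24596978 0.088     ]
pin [0.5939164  0.31276321 0.23420034]
```

>>> {"api": "move_arm", "payload": {
  "commands": [
    {"hand": 8.7,"travel": [0,0,-4],"twist": [0,0,0]},
    {"hand": 8.7,"travel": [0,0,-4],"twist": [0,0,0]},
    {"hand": 8.7,"travel": [-3.8,-1.1,-0.5],"twist": [0,0,0]},
    {"hand": 8.7,"travel": [-3.8,-1.1,0],"twist": [0,0,0]},
    {"hand": 8.7,"travel": [-3.8,-1.1,0],"twist": [0,0,0]}
  ]
}}

```text
time: 0.52
position: [0.3078, 0.5184, 0.3226]
tool_rot: [0.17, 0.985, 0.001, 0.001]
ft_force: [0.2, 0.2, -0.0]
grip_width: 0.087
grip_force: 0.0
```

>>> {"api": "move_arm", "payload": {
  "commands": [
    {"hand": 8.7,"travel": [-3.8,-1.1,0],"twist": [0,0,0]},
    {"hand": 8.7,"travel": [-3.8,-1.1,0],"twist": [0,0,0]},
    {"hand": 8.7,"travel": [-3.8,-1.1,0],"twist": [0,0,0]},
    {"hand": 8.7,"travel": [-3.8,-1.1,0],"twist": [0,0,0]},
    {"hand": 8.7,"travel": [-3.8,-1.1,0],"twist": [0,0,0]}
  ]
}}

```text
time: 0.93
position: [0.4686, 0.4011, 0.3211]
tool_rot: [0.172, 0.985, -0.0, -0.0]
ft_force: [0.3, 0.9, 0.3]
grip_width: 0.0866
grip_force: 0.0
```

>>> {"api": "move_arm", "payload": {
  "commands": [
    {"hand": 8.7,"travel": [-3.8,-1.1,0],"twist": [0,0,0]},
    {"hand": 8.7,"travel": [-3.8,-1.1,0],"twist": [0,0,0]},
    {"hand": 8.7,"travel": [-3.8,-1.0,0],"twist": [0,0,0]},
    {"hand": 8.7,"travel": [-3.6,-1.0,0],"twist": [0,0,0]},
    {"hand": 8.7,"travel": [0,0,0],"twist": [0,0,-7]}
  ]
}}

```text
time: 1.35
position: [0.6006, 0.307, 0.3203]
tool_rot: [0.114, 0.994, -0.001, 0.002]
ft_force: [0.5, 0.6, 0.1]
grip_width: 0.0868
grip_force: 0.0
```

>>> {"api": "move_arm", "payload": {
  "commands": [
    {"hand": 8.7,"travel": [0,0,0],"twist": [0,0,-7]},
    {"hand": 8.7,"travel": [0,0,0],"twist": [0,0,-7]},
    {"hand": 8.7,"travel": [0,0,0],"twist": [0,0,-7]},
    {"hand": 8.7,"travel": [0,0,0],"twist": [0,0,-7]},
    {"hand": 8.7,"travel": [0,0,0],"twist": [0,0,-7]}
  ]
}}

```text
time: 1.77
position: [0.5943, 0.3122, 0.3207]
tool_rot: [-0.196, 0.981, -0.0, -0.001]
ft_force: [-0.1, -0.5, -0.3]
grip_width: 0.0873
grip_force: 0.0
```

>>> {"api": "move_arm", "payload": {
  "commands": [
    {"hand": 8.7,"travel": [0,0,0],"twist": [0,0,-7]},
    {"hand": 8.7,"travel": [0,0,0],"twist": [0,0,-7]},
    {"hand": 8.7,"travel": [0,0,0],"twist": [0,0,-7]},
    {"hand": 8.7,"travel": [0,0,0],"twist": [0,0,-7]},
    {"hand": 8.7,"travel": [0,0,0],"twist": [0,0,-7]}
  ]
}}

```text
time: 2.18
position: [0.5942, 0.3123, 0.3208]
tool_rot: [-0.482, 0.876, 0.0, -0.001]
ft_force: [-0.2, 0.1, -0.1]
grip_width: 0.0867
grip_force: 0.0
```

>>> {"api": "move_arm", "payload": {
  "commands": [
    {"hand": 8.7,"travel": [0,0,0],"twist": [0,0,-7]},
    {"hand": 8.7,"travel": [0,0,0],"twist": [0,0,-7]},
    {"hand": 8.7,"travel": [0,0,0],"twist": [0,0,-7]},
    {"hand": 8.7,"travel": [0,0,0],"twist": [0,0,0]}
  ]
}}

```text
time: 2.52
position: [0.5942, 0.3123, 0.3208]
tool_rot: [-0.632, 0.775, 0.0, -0.001]
ft_force: [0.0, -1.0, -0.5]
grip_width: 0.087
grip_force: 0.0
```

```bash
cat >> h.py <<'E'
from scipy.spatial.transform import Rotation as R
AX=np.array([.5838,.2430])
def st(robot,tgt=None):
    o=robot.get_obs();M=R.from_quat(o["tool_rot"]).as_matrix();p=o["position"];v=p[:2]-AX
    print("t",round(o["time"],2),"p",p.round(4),"q",o["q"].round(2),"yawy",np.degrees(np.arctan2(M[1,1],M[0,1])).round(1),"th",np.degrees(np.arctan2(v[1],v[0])).round(1),"r",np.linalg.norm(v).round(4),"Ftool",(M.T@o["ft_force"]).round(2),"w",o["grip_width"].round(4),"g",np.round(o["grip_force"],1),"z",M[:,2].round(3))
    if tgt is not None: print("d cm",(M.T@(np.array(tgt)-p)*100).round(2))
E
python3 -c "
from h import *
from rig import robot
st(robot,[.5942,.312,.209])"
```

```text
Traceback (most recent call last):
  File "h.py", line 23, in st
    print("t",round(o["time"],2),"p",p.round(4),"q",o["q"].round(2),"yawy",np.degrees(np.arctan2(M[1,1],M[0,1])).round(1),"th",np.degrees(np.arctan2(v[1],v[0])).round(1),"r",np.linalg.norm(v).round(4),"Ftool",(M.T@o["ft_force"]).round(2),"w",o["grip_width"].round(4),"g",np.round(o["grip_force"],1),"z",M[:,2].round(3))
                                                                                                                                                                                                                                                  ^^^^^^^^^^^^^^^^^^^^^
AttributeError: 'float' object has no attribute 'round'
```

>>> {"api": "move_arm", "payload": {
  "commands": [
    {"hand": 6,"travel": [0,0,3],"twist": [0,0,-3]},
    {"hand": 6,"travel": [0,0,3],"twist": [0,0,0]},
    {"hand": 6,"travel": [0,0,3],"twist": [0,0,0]},
    {"hand": 6,"travel": [0,0,2.2],"twist": [0,0,0]},
    {"hand": 6,"travel": [0,0,0],"twist": [0,0,0]}
  ],
  "force": 20
}}

```text
time: 2.93
position: [0.5907, 0.3111, 0.2034]
tool_rot: [-0.65, 0.76, 0.002, -0.006]
ft_force: [-1.5, -0.5, -1.1]
grip_width: 0.0636
grip_force: 0.0
```

```bash
sed -i 's/o\["grip_width"\].round(4)/round(o["grip_width"],4)/' h.py
python3 -c "
from h import *
from rig import robot
st(robot,[.5942,.312,.209])
a=[cv2.resize(robot.camera(n)['frame'][y:y+110,x:x+130,::-1],None,fx=3,fy=3) for n,x,y in(('scene',310,80),('top',110,125))]
cv2.imwrite('pics/g.png',np.hstack(a))"
```

```text
t 2.93 p [0.5907 0.3111 0.2034] q [ 0.32  0.63  1.34  0.    1.19 -2.67] yawy 171.1 th 84.2 r 0.0684 Ftool [0.76 1.34 1.13] w 0.0636 g 0.0 z [-0.012 -0.004 -1.   ]
d cm [-0.14 -0.32 -0.57]
```

View pics/g.png

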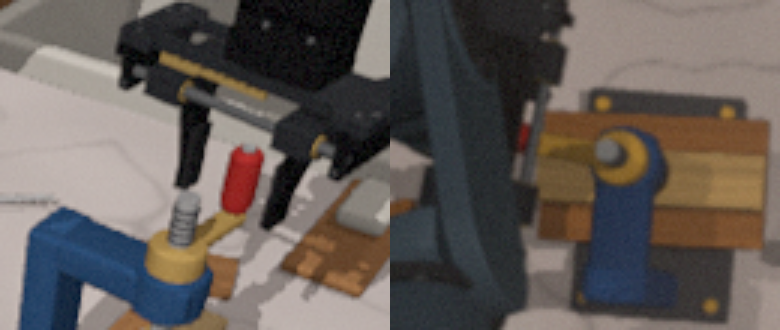

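```bash
python3 -c "
from h import *
from rig import robot
st(robot,[.5942,.312,.209])"
```

```text
t 3.03 p [0.5943 0.3123 0.2089] q [ 0.32  0.62  1.33 -0.    1.19 -2.67] yawy 171.1 th 81.4 r 0.0701 Ftool [ 0.65 -0.62 -1.21] w 0.061 g 0.0 z [-0.002 -0.001 -1.   ]
d cm [ 0.03  0.   -0.01]
```

>>> {"api": "move_arm", "payload": {
  "commands": [
    {"hand": 1.5,"travel": [0,0,0],"twist": [0,0,0]},
    {"hand": 1.5,"travel": [0,0,0],"twist": [0,0,0]},
    {"hand": 1.5,"travel": [0,0,0],"twist": [0,0,0]},
    {"hand": 1.5,"travel": [0,0,0],"twist": [0,0,0]},
    {"hand": 1.5,"travel": [0,0,0],"twist": [0,0,0]}
  ],
  "force": 25
}}

```text
time: 3.45
position: [0.5949, 0.3126, 0.2107]
tool_rot: [-0.651, 0.759, -0.0, 0.001]
ft_force: [0.0, 0.1, 0.1]
grip_width: 0.0342
grip_force: 0.0
```

```bash
python3 -c "
from h import *
from rig import robot
st(robot)"
```

```text
t 3.45 p [0.5949 0.3126 0.2107] q [ 0.32  0.62  1.33  0.    1.19 -2.67] yawy 171.2 th 80.9 r 0.0704 Ftool [-0.06 -0.03 -0.13] w 0.0342 g 0.0 z [ 0.002  0.001 -1.   ]
```

>>> {"api": "move_arm", "payload": {
  "commands": [
    {"hand": 1.5,"travel": [0,0,0],"twist": [0,0,0]},
    {"hand": 1.5,"travel": [0,0,0],"twist": [0,0,0]},
    {"hand": 1.5,"travel": [0,0,0],"twist": [0,0,0]},
    {"hand": 1.5,"travel": [0,0,0],"twist": [0,0,0]}
  ]
}}

```text
time: 3.78
position: [0.5947, 0.3124, 0.2099]
tool_rot: [-0.651, 0.759, -0.0, 0.0]
ft_force: [-1.1, -0.7, 2.5]
grip_width: 0.0235
grip_force: 25.0
```

```bash
python3 -c "
from h import *
from rig import robot
st(robot)"
```

```text
t 3.78 p [0.5947 0.3124 0.2099] q [ 0.32  0.62  1.33  0.    1.19 -2.67] yawy 171.2 th 81.1 r 0.0703 Ftool [ 0.83  1.02 -2.51] w 0.0235 g 25.0 z [ 0.  0. -1.]
```

>>> {"api": "move_arm", "payload": {
  "commands": [
    {"hand": 1.5,"travel": [0.02,-0.49,0],"twist": [0,0,4]},
    {"hand": 1.5,"travel": [0.02,-0.49,0],"twist": [0,0,4]},
    {"hand": 1.5,"travel": [0.02,-0.49,0],"twist": [0,0,4]},
    {"hand": 1.5,"travel": [0.02,-0.49,0],"twist": [0,0,4]},
    {"hand": 1.5,"travel": [0.02,-0.49,0],"twist": [0,0,4]}
  ]
}}

```text
time: 4.2
position: [0.6159, 0.3055, 0.2099]
tool_rot: [-0.508, 0.861, 0.002, -0.001]
ft_force: [-4.3, 2.3, 3.5]
grip_width: 0.0231
grip_force: 25.0
```

```bash
python3 -c "
from h import *
from rig import robot
st(robot)"
```

```text
t 4.2 p [0.6159 0.3055 0.2099] q [ 0.3   0.64  1.29  0.    1.22 -2.34] yawy 151.1 th 62.8 r 0.0703 Ftool [ 0.06  4.92 -3.53] w 0.0231 g 25.0 z [-0.004  0.002 -1.   ]
```

>>> {"api": "move_arm", "payload": {
  "commands": [
    {"hand": 1.5,"travel": [0.02,-0.49,0],"twist": [0,0,4]},
    {"hand": 1.5,"travel": [0.02,-0.49,0],"twist": [0,0,4]},
    {"hand": 1.5,"travel": [0.02,-0.49,0],"twist": [0,0,4]},
    {"hand": 1.5,"travel": [0.02,-0.49,0],"twist": [0,0,4]},
    {"hand": 1.5,"travel": [0.02,-0.49,0],"twist": [0,0,4]}
  ]
}}

```text
time: 4.62
position: [0.6352, 0.2907, 0.2099]
tool_rot: [-0.351, 0.936, 0.002, -0.001]
ft_force: [-3.1, 3.7, 3.6]
grip_width: 0.0233
grip_force: 25.0
```

```bash
python3 -c "
from h import *
from rig import robot
st(robot)"
```

```text
t 4.62 p [0.6352 0.2907 0.2099] q [ 0.27  0.66  1.25  0.    1.23 -2.02] yawy 131.1 th 42.8 r 0.0701 Ftool [-0.08  4.82 -3.55] w 0.0233 g 25.0 z [-0.003  0.003 -1.   ]
```

>>> {"api": "move_arm", "payload": {
  "commands": [
    {"hand": 1.5,"travel": [0.02,-0.49,0],"twist": [0,0,4]},
    {"hand": 1.5,"travel": [0.02,-0.49,0],"twist": [0,0,4]},
    {"hand": 1.5,"travel": [0.02,-0.49,0],"twist": [0,0,4]},
    {"hand": 1.5,"travel": [0.02,-0.49,0],"twist": [0,0,4]}
  ]
}}

```text
time: 4.95
position: [0.6462, 0.2745, 0.2099]
tool_rot: [-0.217, 0.976, 0.002, -0.0]
ft_force: [-2.6, 4.5, 3.0]
grip_width: 0.0232
grip_force: 25.0
```

```bash
python3 -c "
from h import *
from rig import robot
st(robot)"
```

```text
t 4.95 p [0.6462 0.2745 0.2099] q [ 0.24  0.66  1.25  0.    1.24 -1.77] yawy 115.1 th 26.8 r 0.0699 Ftool [ 0.44  5.16 -2.99] w 0.0232 g 25.0 z [-0.002  0.003 -1.   ]
```

>>> {"api": "move_arm", "payload": {
  "commands": [
    {"hand": 1.5,"travel": [0.02,-0.49,0],"twist": [0,0,4]},
    {"hand": 1.5,"travel": [0.02,-0.49,0],"twist": [0,0,4]},
    {"hand": 1.5,"travel": [0.02,-0.49,0],"twist": [0,0,4]}
  ]
}}

```text
time: 5.2
position: [0.6512, 0.2607, 0.2099]
tool_rot: [-0.114, 0.994, 0.002, -0.0]
ft_force: [-1.5, 4.9, 2.0]
grip_width: 0.0231
grip_force: 25.0
```

```bash
python3 -c "
from h import *
from rig import robot
st(robot)"
```

```text
t 5.2 p [0.6512 0.2607 0.2099] q [ 0.22  0.66  1.25  0.    1.23 -1.58] yawy 103.1 th 14.7 r 0.0697 Ftool [ 0.33  5.11 -2.01] w 0.0231 g 25.0 z [-0.001  0.004 -1.   ]
```

>>> {"api": "move_arm", "payload": {
  "commands": [
    {"hand": 1.5,"travel": [0.02,-0.49,0],"twist": [0,0,4]},
    {"hand": 1.5,"travel": [0.02,-0.49,0],"twist": [0,0,4]},
    {"hand": 1.5,"travel": [0.02,-0.49,0],"twist": [0,0,4]}
  ]
}}

```text
time: 5.45
position: [0.6531, 0.2462, 0.21]
tool_rot: [-0.009, 1.0, 0.002, -0.0]
ft_force: [-2.3, 4.4, 2.4]
grip_width: 0.0232
grip_force: 25.0
```

```bash
python3 -c "
from h import *
from rig import robot
st(robot)"
```

```text
t 5.45 p [0.6531 0.2462 0.21  ] q [ 0.2   0.66  1.26  0.    1.23 -1.39] yawy 91.1 th 2.7 r 0.0694 Ftool [ 2.25  4.44 -2.34] w 0.0232 g 25.0 z [-0.001  0.004 -1.   ]
```

>>> {"api": "move_arm", "payload": {
  "commands": [
    {"hand": 1.5,"travel": [0.03,-0.49,0],"twist": [0,0,4]},
    {"hand": 1.5,"travel": [0.03,-0.49,0],"twist": [0,0,4]},
    {"hand": 1.5,"travel": [0.03,-0.49,0],"twist": [0,0,4]}
  ]
}}

```text
time: 5.7
position: [0.6519, 0.2317, 0.2099]
tool_rot: [0.095, 0.995, 0.002, 0.0]
ft_force: [-1.5, 3.9, 1.7]
grip_width: 0.0232
grip_force: 25.0
```

```bash
python3 -c "
from h import *
from rig import robot
st(robot)"
```

```text
t 5.7 p [0.6519 0.2317 0.2099] q [ 0.18  0.65  1.28  0.    1.22 -1.2 ] yawy 79.1 th -9.4 r 0.069 Ftool [ 2.17  3.52 -1.64] w 0.0232 g 25.0 z [ 0.     0.004 -1.   ]
```

>>> {"api": "move_arm", "payload": {
  "commands": [
    {"hand": 1.5,"travel": [0.05,-0.49,0],"twist": [0,0,4]},
    {"hand": 1.5,"travel": [0.04,-0.49,0],"twist": [0,0,4]}
  ]
}}

```text
time: 5.87
position: [0.6494, 0.2222, 0.2099]
tool_rot: [0.165, 0.986, 0.002, 0.0]
ft_force: [0.4, 4.2, 1.3]
grip_width: 0.0232
grip_force: 25.0
```

```bash
python3 -c "
from h import *
from rig import robot
st(robot)"
```

```text
t 5.87 p [0.6494 0.2222 0.2099] q [ 0.17  0.64  1.29  0.    1.21 -1.08] yawy 71.1 th -17.6 r 0.0688 Ftool [ 1.01  4.15 -1.31] w 0.0232 g 25.0 z [ 0.002  0.004 -1.   ]
```

>>> {"api": "move_arm", "payload": {
  "commands": [
    {"hand": 1.5,"travel": [0.04,-0.49,0],"twist": [0,0,4]},
    {"hand": 1.5,"travel": [0.04,-0.49,0],"twist": [0,0,4]}
  ]
}}

```text
time: 6.03
position: [0.6455, 0.2132, 0.2099]
tool_rot: [0.233, 0.972, 0.002, 0.001]
ft_force: [1.6, 4.6, 0.9]
grip_width: 0.0235
grip_force: 25.0
```

```bash
python3 -c "
from h import *
from rig import robot
st(robot)"
```

```text
t 6.03 p [0.6455 0.2132 0.2099] q [ 0.15  0.63  1.31  0.    1.2  -0.95] yawy 63.0 th -25.8 r 0.0685 Ftool [ 0.65  4.85 -0.89] w 0.0235 g 25.0 z [ 0.003  0.004 -1.   ]
```

>>> {"api": "move_arm", "payload": {
  "commands": [
    {"hand": 1.5,"travel": [0.04,-0.49,0],"twist": [0,0,4]},
    {"hand": 1.5,"travel": [0.04,-0.49,0],"twist": [0,0,4]}
  ]
}}

```text
time: 6.2
position: [0.6408, 0.2052, 0.21]
tool_rot: [0.3, 0.954, 0.003, 0.001]
ft_force: [3.4, 6.5, -1.0]
grip_width: 0.023
grip_force: 25.0
```

```bash
python3 -c "
from h import *
from rig import robot
st(robot)"
```

```text
t 6.2 p [0.6408 0.2052 0.21  ] q [ 0.14  0.62  1.33  0.    1.18 -0.82] yawy 55.0 th -33.5 r 0.0683 Ftool [0.9  7.28 1.  ] w 0.023 g 25.0 z [ 0.004  0.005 -1.   ]
```

>>> {"api": "move_arm", "payload": {
  "commands": [
    {"hand": 1.5,"travel": [0.04,-0.49,0],"twist": [0,0,4]},
    {"hand": 1.5,"travel": [0.04,-0.49,0],"twist": [0,0,4]}
  ]
}}

```text
time: 6.37
position: [0.6351, 0.1982, 0.21]
tool_rot: [0.366, 0.93, 0.004, 0.002]
ft_force: [4.7, 6.7, -2.2]
grip_width: 0.0233
grip_force: 25.0
```

```bash
python3 -c "
from h import *
from rig import robot
st(robot)"
```

```text
t 6.37 p [0.6351 0.1982 0.21  ] q [ 0.13  0.61  1.36  0.    1.17 -0.69] yawy 47.0 th -41.1 r 0.0682 Ftool [1.17 8.1  2.29] w 0.0233 g 25.0 z [ 0.006  0.005 -1.   ]
```

>>> {"api": "move_arm", "payload": {
  "commands": [
    {"hand": 1.5,"travel": [0.04,-0.49,0],"twist": [0,0,4]},
    {"hand": 1.5,"travel": [0.04,-0.49,0],"twist": [0,0,4]}
  ]
}}

```text
time: 6.53
position: [0.6287, 0.192, 0.21]
tool_rot: [0.43, 0.903, 0.005, 0.003]
ft_force: [7.1, 7.4, -3.1]
grip_width: 0.0231
grip_force: 25.0
```

```bash
python3 -c "
from h import *
from rig import robot
st(robot)"
```

```text
t 6.53 p [0.6287 0.192  0.21  ] q [ 0.12  0.6   1.38  0.01  1.16 -0.56] yawy 39.0 th -48.7 r 0.068 Ftool [ 1.3  10.17  3.19] w 0.0231 g 25.0 z [ 0.009  0.006 -1.   ]
```

>>> {"api": "move_arm", "payload": {
  "commands": [
    {"hand": 1.5,"travel": [0,0,0],"twist": [0,0,0]},
    {"hand": 1.5,"travel": [0,0,0],"twist": [0,0,0]}
  ]
}}

```text
time: 6.7
position: [0.6281, 0.1914, 0.21]
tool_rot: [0.429, 0.903, 0.004, 0.002]
ft_force: [4.9, 4.4, -2.5]
grip_width: 0.0234
grip_force: 25.0
```

```bash
python3 -c "
from h import *
from rig import robot
st(robot)"
```

```text
t 6.7 p [0.6281 0.1914 0.21  ] q [ 0.12  0.6   1.38  0.    1.16 -0.56] yawy 39.2 th -49.4 r 0.068 Ftool [0.31 6.52 2.57] w 0.0234 g 25.0 z [ 0.007  0.005 -1.   ]
```

>>> {"api": "move_arm", "payload": {
  "commands": [
    {"hand": 6,"travel": [0,0,0],"twist": [0,0,0]},
    {"hand": 6,"travel": [0,0,0],"twist": [0,0,0]},
    {"hand": 6,"travel": [0,0,0],"twist": [0,0,0]},
    {"hand": 6,"travel": [0,0,0],"twist": [0,0,0]},
    {"hand": 6,"travel": [0,0,0],"twist": [0,0,0]}
  ]
}}

```text
time: 7.12
position: [0.625, 0.189, 0.2093]
tool_rot: [0.429, 0.903, -0.0, -0.0]
ft_force: [-0.2, -0.1, -0.3]
grip_width: 0.0486
grip_force: 0.0
```

```bash
python3 -c "
from h import *
from rig import robot
st(robot)"
```

```text
t 7.12 p [0.625  0.189  0.2093] q [ 0.12  0.6   1.38 -0.    1.16 -0.56] yawy 39.2 th -52.7 r 0.0679 Ftool [ 0.03 -0.21  0.25] w 0.0486 g 0.0 z [-0.001 -0.    -1.   ]
```

>>> {"api": "move_arm", "payload": {
  "commands": [
    {"hand": 6,"travel": [0,0,-1.5],"twist": [0,0,0]},
    {"hand": 6,"travel": [0,0,-3],"twist": [0,0,0]},
    {"hand": 6,"travel": [0,0,-4],"twist": [0,0,0]},
    {"hand": 6,"travel": [0,0,-4],"twist": [0,0,0]},
    {"hand": 6,"travel": [4,0,0],"twist": [0,0,0]}
  ]
}}

```text
time: 7.53
position: [0.6087, 0.2163, 0.3439]
tool_rot: [0.432, 0.902, 0.004, 0.01]
ft_force: [1.7, 0.7, 1.8]
grip_width: 0.0601
grip_force: 0.0
```

>>> {"api": "move_arm", "payload": {
  "commands": [
    {"hand": 6,"travel": [4,0,-4],"twist": [0,0,0]},
    {"hand": 6,"travel": [4,0,0],"twist": [0,0,0]},
    {"hand": 6,"travel": [4,0,0],"twist": [0,0,0]},
    {"hand": 6,"travel": [4,0,0],"twist": [0,0,0]},
    {"hand": 6,"travel": [0,0,0],"twist": [0,0,0]}
  ]
}}

```text
time: 7.95
position: [0.5, 0.3409, 0.3645]
tool_rot: [0.426, 0.905, 0.001, -0.002]
ft_force: [0.5, -0.8, -0.4]
grip_width: 0.0601
grip_force: 0.0
```

```bash
python3 -c "
from h import *
from rig import robot
st(robot)
a=[cv2.resize(robot.camera(n)['frame'][y:y+130,x:x+130,::-1],None,fx=3,fy=3,interpolation=cv2.INTER_CUBIC) for n,x,y in(('scene',290,115),('top',135,135))]
cv2.imwrite('pics/e.png',np.hstack(a))"
```

```text
t 7.95 p [0.5    0.3409 0.3645] q [ 0.41  0.39  1.31  0.    1.45 -0.28] yawy 39.6 th 130.6 r 0.1289 Ftool [-0.93 -0.13  0.42] w 0.0601 g 0.0 z [-0.004  0.003 -1.   ]
```

View pics/e.png

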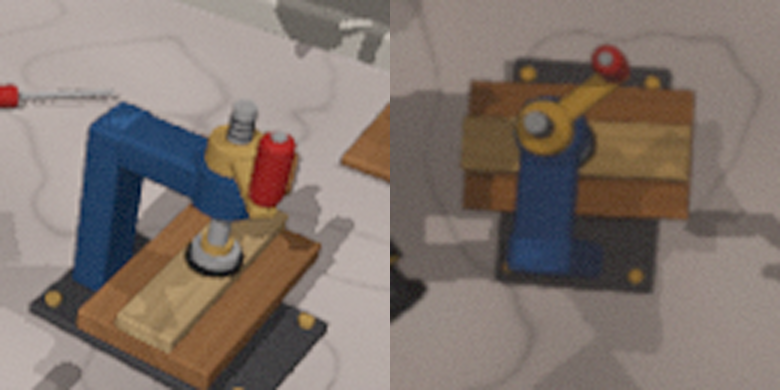

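The picture shows the crank knob at about (608,60) in the right half, past the oak's front edge. The pad rests on the batten, the oak hasn't moved, and the gripper is clear.

```bash
python3 -c "
from rig import robot
print(robot.hand_in())"
```

```text
the job is handed in; nothing more can be done
None
```

The press over the oak is clamped: I turned its crank clockwise about 2.3 rad, with the push at about 10 N while moving (good is 9–12), then let go and handed the job in at about 8 s. The oak looks unmoved in the last pictures, and the arm did not go near the other press.

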